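# Switch on a bench socket under its push-latch splash cover

## Task

Switch on the left-hand socket of the bench socket box before wet work: press the splash cover to pop it open, press down the near half of the left-hand rocker switch, then swing the cover down and press it until it latches shut again. Use the fingertips or the outside of the fingers only, leave the right-hand switch alone, and do not pick up or shift the glassware and other things standing about.

Things in the scene. Friction and masses are not known exactly. Their poses are not given: they have to be found in the camera images.
- power_box: Bench socket box, light grey, fixed: 150 mm deep (its x), 190 mm wide (y), rim 58 mm high, walls 5 mm. Origin at the centre of its underside; x points from its front to its back (hinge side), y to its left, z up; turned up to 0.4 rad. Inside, a white panel 34 mm above the bench holds two round sockets at the back, two rocker switches in front of them and a black latch housing at mid front.
- cover (a joint): Grey splash cover (134 mm deep, 168 mm wide), angle in rad. 0: closed, latched; 1.3: open, nearly upright; -0.053: at its stop, 6.5 mm down at the front. Push-push latch: press the front part of the closed cover to the stop (4 to 6 N at the pad) and let go: a damped spring opens it to 1.3 in about 1.5 s. Push it down to the stop (2 to 6 N) and let go: it latches at 0; another press reopens it.
- cover_pad (a point): Middle of the ribbed pad on the cover's flat outer face, where to press: 112 mm from the hinge axis, 22 mm from the free edge. Moves with the cover; its z is the face's normal (up when closed), its x points to the hinge. Closed, it is 67 mm above the bench and 9 mm above the rim.
- cover_hinge (a point): Middle of the cover's hinge axis, fixed at the back of the box (x = +66, z = 60 mm in the box's frame); its axes are the box's, the hinge axis is its y. The closed cover reaches from here 134 mm towards the box's front (-x). Its outer face lies 7 mm off the plane through the axis (above it when closed, on the back side when open).
- left_rocker (a joint): Left-hand rocker switch, white, concave, 44 mm long (box x), 34 mm wide, middle at x = -18, y = +42 mm of the box. In rad: 0 off, its near half (towards the box's front) standing up; 0.24 on, near half pressed down level. Snaps over past 0.12 and stays; 4 to 6 N on the near half. Starts off.
- left_rocker_near (a point): Where to press the left rocker, fixed to the box, axes as the box's: 13 mm frontwards of the rocker's middle, at the height its near half has when down (39 mm above the bench, 19 mm below the rim). Raised, the near half is 3 mm higher here, 5 mm at its end. 39 mm free from here to the front wall.
- right_rocker (a joint): The same switch on the right (y = -42 mm of the box). Starts off (0), to be left alone.
- beaker: Loose 100 ml glass beaker, 50 mm across, 70 mm high; origin at the centre of its underside. Leave it.
- cup_stack: Loose stack of white plastic cups, upside down, 49 mm across, 62 mm high; origin at the centre of its underside. Leave it.
- dish: Loose white porcelain dish, 72 mm across, 22 mm high; origin at the centre of its underside. Leave it.
- tube_clamp: Loose wooden test-tube clamp lying flat, 105 x 15 x 11 mm, long along its x; origin at the centre of its underside. Leave it.
- amber_bottle: Loose amber reagent bottle with a black cap, 48 mm across, 90 mm high; origin at the centre of its underside. Leave it.
- petri_dish: Loose clear Petri dish with lid, 94 mm across, 16 mm high; origin at the centre of its underside. Leave it.
- stopper: Loose black rubber stopper, 34 mm across, 26 mm high; origin at the centre of its underside. Leave it.
- flask: Loose conical flask, 64 mm across, 97 mm high; origin at the centre of its underside. Leave it.

How it is judged:
By the outcome, as a careful person would: the job done as asked, in the order asked, and still so for the second after the job is handed in, with the robot touching nothing.
It also fails if it takes over 48 s, if anything falls off the work surface, if the arm or the gripper's body presses on something with over 40 N, if the wrist force passes 120 N, or if a joint passes its speed limit or range.

## Robot

A 7-joint arm with a two-finger parallel gripper is mounted at the origin on the work surface. World frame = base frame: x ahead of the robot, y to its left, z up, the work surface at z = 0. Lengths are in m, angles in rad, forces in N, time in s.
With the tool pointing down it reaches from about 0.425 to 0.925 m from the base axis. Payload 6.8 kg.
Tool frame: the origin (TCP) lies between the finger pads; the fingertips stand r.tcp_to_tips ahead of it and the grasp point (between the pads) lies 3 mm ahead of it (r.tcp_to_tips is the distance from the TCP to the fingertips, in m); z points along the fingers, y is the line along which they close (so a half turn about z gives the same grasp; the last joint's range is limited). The gripper opens to 85 mm and grips with 20 to 120 N. Pads are 22 mm wide; open, the fingers measure 114 mm over their backs; the gripper's body (76 mm by 85 mm) begins 54 mm behind the grasp point. The pads swing forward as they close: fully open they stand 13 mm farther back than shut.
Start: joints at [1.04, 0.477, 0.022, 1.555, -0.011, 1.109, -0.083], TCP at [0.277, -0.616, 0.253] pointing down, gripper open.
Joint ranges: [-2.96, 2.96], [-0.34, 2.1], [-1.41, 1.46], [0.24, 2.44], [-1.37, 4.51], [0.17, 1.92], [-2.96, 2.96]. Speed limits (rad/s): [2.39, 2.39, 3.14, 3.14, 3.14, 3.14, 3.14].

## Interface

Orientations are given as a rotation vector (axis times angle).
In Python, from bench import r gives the robot as it stands. The module is installed in compiled form; this text tells all that it offers.
- The arm moves only by the tool step_arm, never from a script. Its argument "moves" is a list of rows, each an object of numbers: "rx", "ry", "rz": the turn, a rotation vector about the tool's x, y, z in degrees; "dx", "dy", "dz": the shift along the tool's x, y, z in mm; "gripper": the opening, from -1 (shut) to 1 (fully open). In form: [{"rx": .., "ry": .., "rz": .., "dx": .., "dy": .., "dz": .., "gripper": ..}, ...]. A call has 1 to 20 rows; each row shifts and turns the commanded pose from where the row before left it, along the tool's axes as they then stand; what a row does not reach is not made up. A row lasts 1/8 s, in which the tool goes at most 62.5 mm and 10.7 degrees, less where a joint would pass 70% of its speed; a pose out of reach is approached as far as the arm can. A call is refused whole if a number of a shift passes 62.5 or a number of a turn 10.7, either way. A call with a gripper value outside its range is refused whole. The fingers move at their own pace and stop on an object; "grip_force" is the grip in N (left out, the last holds). Time passes only in rows, so rows that do not move let the fingers close. It gives the time, the measured TCP pose, the force, the opening and the grip force at its end, in the units of the state.
- r.get_obs(): the state, without advancing time (a new reading comes with each control period).
- r.grab_frame(name): name is "scene" or "top"; returns the picture (420x560x3 uint8, blue, green, red); there is no depth.
- r.camera_info(name): a dict with "mtx" (3x3 intrinsics, pixels), "D" ([k1, k2, p1, p2, k3] as OpenCV has them; the pictures are not rectified), "rvec" (rotation vector, rad) and "tvec" (3), from world to camera coordinates, as OpenCV has them. Camera axes: x right, y down, z forward; pixel columns grow to the right and rows downward; lengths in m; the calibration is good to about 2 mm. A picture is of the moment at which its call begins. camera_info takes no time and is no camera call.
- r.hand_in(): hands the job in; it is judged then, once.
The state is a dict: "clock": time; "joints": joint angles; "qvel": joint speeds; "tau": joint torques, N m; "tcp_pos": TCP position; "orientation": TCP orientation; "contact_force": force on the tool from outside, world axes, zero at the start; "moment": the same for the moment, N m; "grip_width": finger opening in m; "gripper_force": force on a finger pad.
Only numpy, scipy, OpenCV 4.12 (cv2) and the standard library are available. Lean on these libraries where they do the work, as an engineer would, in place of code of your own. Each camera call takes 0.05 s, during which the arm holds its last target. There are 200 camera calls.

## Working session

There is one attempt and no reset: what is moved stays moved. The work goes in short steps, Python scripts to look and compute and a tool call to move; the robot and the scene stay as the last step left them, time stands still between calls to the robot, and variables do not carry over. Pictures are saved under pics/ and viewed, at most 11 in all, crops included, and the job is handed in when it is done.

Besides the shell and the picture viewer there is one more tool, called after "Request:" as name(argument=value, ...) on one line, values as JSON. step_arm: Moves the arm, as the interface text tells. Its arguments: {"type":"object","properties":{"moves":{"type":"array","items":{"type":"object","properties":{"rx":{"type":"number"},"ry":{"type":"number"},"rz":{"type":"number"},"dx":{"type":"number"},"dy":{"type":"number"},"dz":{"type":"number"},"gripper":{"type":"number"}}}},"grip_force":{"type":"number"}},"required":["moves"]}

```bash
mkdir -p pics; python3 - <<'E'
from bench import r
import cv2,numpy as np
for n in("top","scene"):
    cv2.imwrite(f"pics/{n}0.png",r.grab_frame(n))
    c=r.camera_info(n);R=cv2.Rodrigues(np.array(c["rvec"],float))[0];print(n,np.round(c["mtx"],1).tolist(),(-R.T@np.array(c["tvec"]).reshape(3)).round(3),R.round(2).tolist())
o=r.get_obs();print(o,r.tcp_to_tips)
E
```

```text
top [[491.2, 0.0, 273.3], [0.0, 491.2, 208.6], [0.0, 0.0, 1.0]] [0.389 0.1   1.221] [[-0.0, -1.0, -0.01], [-0.99, 0.0, -0.12], [0.12, 0.01, -0.99]]
scene [[469.5, 0.0, 287.4], [0.0, 469.5, 206.7], [0.0, 0.0, 1.0]] [ 0.876 -0.259  0.776] [[0.69, 0.72, 0.02], [0.59, -0.55, -0.59], [-0.42, 0.42, -0.8]]
{'clock': 0.1, 'joints': array([ 1.03990723,  0.47776634,  0.02233716,  1.55634126, -0.01148923,
        1.10931562, -0.08309583]), 'qvel': array([-0.00097849, -0.00155412,  0.00213517, -0.0032044 ,  0.0017978 ,
        0.00179674,  0.00090147]), 'tau': array([ 4.47864688e-03, -5.97767937e+01,  1.61365170e+00, -2.81959319e+01,
        1.27724322e-02,  4.95799308e-03, -6.66225048e-06]), 'tcp_pos': array([ 0.27674383, -0.61511273,  0.2523948 ]), 'orientation': array([-3.07005189e+00, -6.58890124e-01,  7.62665624e-04]), 'contact_force': array([-0.4691149 , -0.07450251, -0.23598862]), 'moment': array([ 0.02750392, -0.02528921,  0.02429936]), 'gripper_force': 0.0, 'grip_width': 0.08517874077918239} 0.022
```

View pics/top0.png

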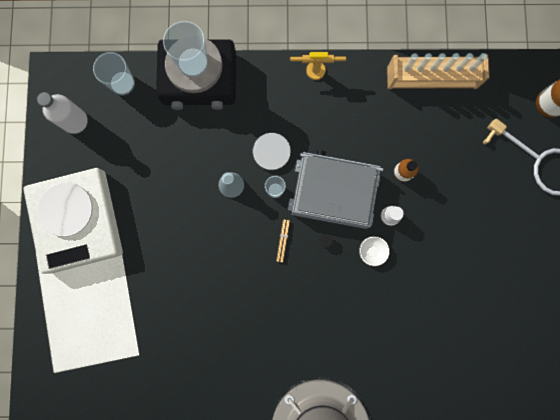

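View pics/scene0.png

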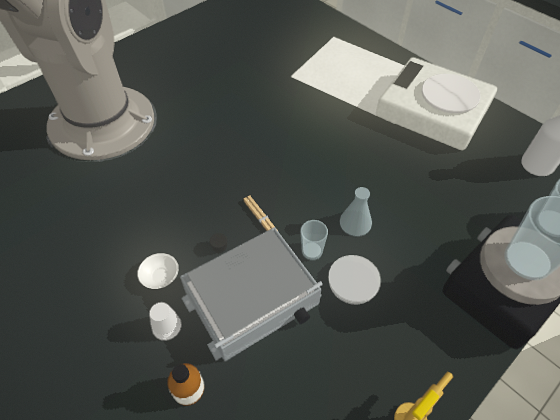

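The top view shows the grey box at about (337,190), surrounded by the petri dish (271,151), beaker (275,187), flask (231,184), clamp (283,241), stopper (~330,243), dish (374,251), cups (392,214) and bottle (405,170). I'll enlarge both views to get the box's corners.

```bash
python3 - <<'E'
import cv2
a=cv2.imread("pics/top0.png")[135:265,255:415];b=cv2.imread("pics/scene0.png")[215:365,165:335]
g=lambda i:cv2.resize(cv2.convertScaleAbs(i,alpha=1.3,beta=20),(0,0),fx=4.6,fy=4.6,interpolation=cv2.INTER_CUBIC)
cv2.imwrite("pics/topz.png",g(a)); cv2.imwrite("pics/scenez.png",cv2.resize(g(b),(0,0),fx=.86,fy=.86))
E
```

```text
(no output)
```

View pics/topz.png

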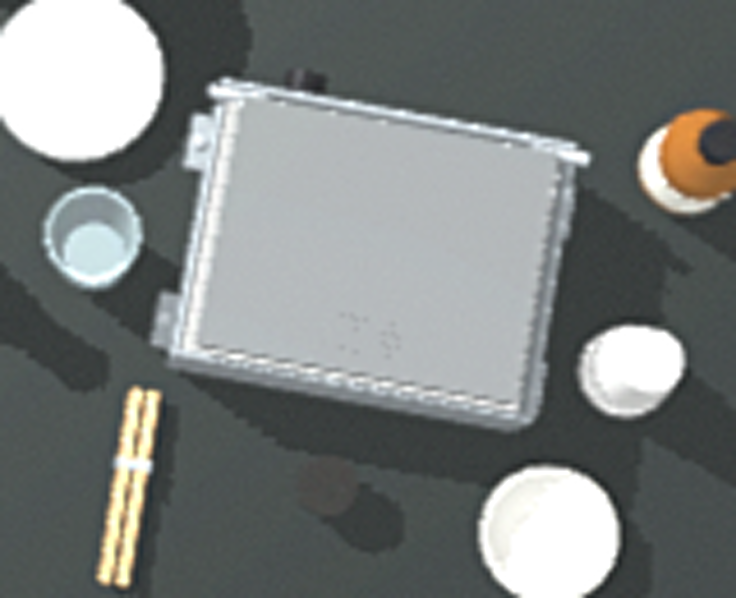

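View pics/scenez.png

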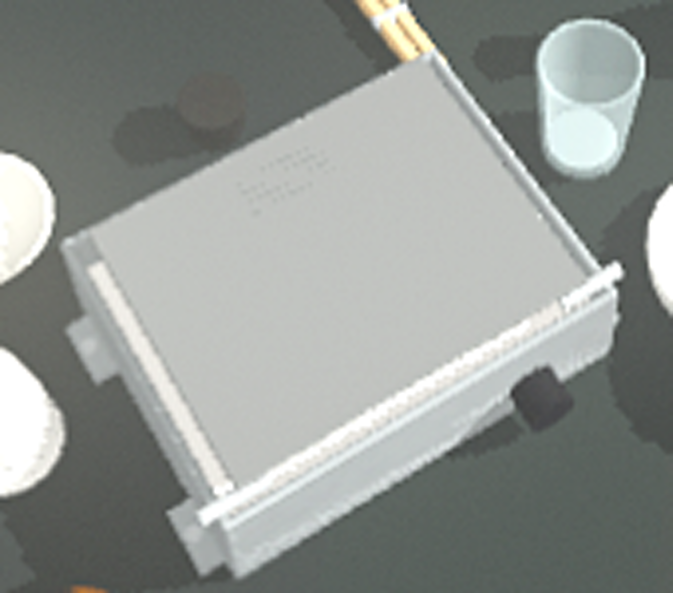

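The cover's corners, the hinge bar and the ribbed pad all show clearly: the pad is at about (370,333) in the top crop and (285,183) in the scene crop. Next I'll turn these into world points.

```bash
cat >h.py <<'E'
from bench import r
import cv2,numpy as np
def ray(n,uv):
    c=r.camera_info(n);R=cv2.Rodrigues(np.array(c["rvec"],float))[0]
    C=-R.T@np.array(c["tvec"],float).reshape(3)
    p=cv2.undistortPoints(np.array(uv,float).reshape(-1,1,2),np.array(c["mtx"]),np.array(c["D"])).reshape(-1,2)
    return C,np.c_[p,np.ones(len(p))]@R
def plane(n,uv,z):
    C,d=ray(n,uv);return C+d*((z-C[2])/d[:,2])[:,None]
def proj(n,P):
    c=r.camera_info(n);return cv2.projectPoints(np.array(P,float),np.array(c["rvec"],float),np.array(c["tvec"],float),np.array(c["mtx"]),np.array(c["D"]))[0].reshape(-1,2)
T=lambda L:np.array(L)/4.6+[255,135]
S=lambda L:np.array(L)/3.956+[165,215]
E
python3 - <<'E'
from h import *
def show(a,z,nm,n="top",f=T):
    P=plane(n,f(a),z);print(nm,P.round(4)[:,:2].tolist());return P
def yaw(L,R_): d=L-R_; return np.arctan2(-d[0],d[1])
c=show([(240,97),(563,152),(523,408),(190,348)],.067,"cover BL BR FR FL")
print([np.linalg.norm(c[i]-c[i-1]).round(4) for i in range(4)],c.mean(0),yaw(c[0],c[1]),yaw(c[3],c[2]))
h=show([(212,88),(588,157)],.060,"hinge");print(h.mean(0),np.linalg.norm(h[0]-h[1]),yaw(*h))
f=show([(172,358),(530,425)],.058,"front rim");print(np.linalg.norm(f[0]-f[1]),yaw(*f))
show([(370,333)],.067,"pad top");show([(285,183)],.067,"pad scene","scene",S)
h=show([(203,516),(620,270)],.062,"hinge scene","scene",S);print(h.mean(0),yaw(h[1],h[0]))
c=show([(70,243),(433,55)],.058,"front rim scene R,L","scene",S);print(np.linalg.norm(c[0]-c[1]),yaw(c[1],c[0]))
# others
show([(93,203)],.07,"beaker rim");show([(330,485)],.026,"stopper");show([(550,535)],.022,"dish");show([(635,350)],.06,"cups");show([(130,485)],.011,"clamp");show([(722,140)],.09,"bottle")
E
```

```text
cover BL BR FR FL [[0.6492, 0.0278], [0.6193, -0.1393], [0.4862, -0.1151], [0.5178, 0.055]]
[np.float64(0.1341), np.float64(0.1698), np.float64(0.1353), np.float64(0.173)] [ 0.56812464 -0.04288531  0.067     ] -0.1771626912916525 -0.18392032480267137
hinge [[0.6557, 0.042], [0.618, -0.1537]]
[ 0.63680458 -0.05584686  0.06      ] 0.19927684497712894 -0.19031244282991086
front rim [[0.5137, 0.064], [0.4782, -0.1202]]
0.1875620711478944 -0.19055624119616238
pad top [[0.5252, -0.0375]]
pad scene [[0.5309, -0.0329]]
hinge scene [[0.6201, -0.1497], [0.6587, 0.0451]]
[ 0.63938726 -0.05234112  0.062     ] -0.19565771506823088
front rim scene R,L [[0.4858, -0.1158], [0.5216, 0.0636]]
0.18293347616631422 -0.19663976049763773
beaker rim [[0.5931, 0.1045]]
stopper [[0.4493, -0.0199]]
dish [[0.4226, -0.136]]
cups [[0.5166, -0.175]]
clamp [[0.4505, 0.0856]]
bottle [[0.6205, -0.2155]]
```

Request:
step_arm(moves=[{"rz": 8.8,"gripper": -1},{"rz": 8.8,"gripper": -1},{"rz": 8.8,"gripper": -1},{"rz": 8.7,"gripper": -1},{"dx": 10.4,"dy": -47.6},{"dx": 10.4,"dy": -47.6},{"dx": 10.4,"dy": -47.6},{"dx": 10.4,"dy": -47.6},{"dx": 10.4,"dy": -47.6},{"dx": 10.4,"dy": -47.6},{"dx": 10.4,"dy": -47.6},{"dx": 10.4,"dy": -47.6},{"dx": 10.4,"dy": -47.6},{"dx": 10.4,"dy": -47.6},{"dx": 10.4,"dy": -47.6},{"dx": 10.4,"dy": -47.6},{"dx": 10.4,"dy": -47.6},{},{}])

```text
invalid input at $.moves[0]: expected keys rx, ry, rz, dx, dy, dz, gripper
```

```bash
cat >>h.py <<'E'
YAW=-0.19; C=np.array([.572,-.042,0]); B=np.array([[np.cos(YAW),-np.sin(YAW),0],[np.sin(YAW),np.cos(YAW),0],[0,0,1]])
def where():
    o=r.get_obs();R=cv2.Rodrigues(o["orientation"])[0];z=R[:,2]
    print("t",o["clock"],"tcp",o["tcp_pos"].round(4),"tip box mm",((o["tcp_pos"]+z*r.tcp_to_tips-C)@B*1000).round(1),"F",o["contact_force"].round(1),"w",o["grip_width"].round(4))
    print("tool in box",(B.T@R).round(3).tolist(),"q",o["joints"].round(2),r.tcp_to_tips)
    return o,R
E
python3 -c "
from h import *;where()
cv2.imwrite('pics/t1.png',r.grab_frame('top'));cv2.imwrite('pics/s1.png',r.grab_frame('scene'))
a=cv2.imread('pics/s1.png');cv2.imwrite('pics/s1.png',a)"
```

```text
Traceback (most recent call last):
  File "h.py", line 17, in where
    print("t",o["clock"],"tcp",o["tcp_pos"].round(4),"tip box mm",((o["tcp_pos"]+z*r.tcp_to_tips-C)@B*1000).round(1),"F",o["contact_force"].round(1),"w",o["grip_width"].round(4))
                                                                                                                                                         ^^^^^^^^^^^^^^^^^^^^^
AttributeError: 'float' object has no attribute 'round'
```

All the keys are required in every row.

Request:
step_arm(moves=[{"rx": 0,"ry": 0,"rz": 8.8,"dx": 0,"dy": 0,"dz": 0,"gripper": -1},{"rx": 0,"ry": 0,"rz": 8.8,"dx": 0,"dy": 0,"dz": 0,"gripper": -1},{"rx": 0,"ry": 0,"rz": 8.8,"dx": 0,"dy": 0,"dz": 0,"gripper": -1},{"rx": 0,"ry": 0,"rz": 8.7,"dx": 0,"dy": 0,"dz": 0,"gripper": -1},{"rx": 0,"ry": 0,"rz": 0,"dx": 10.4,"dy": -47.6,"dz": 0,"gripper": -1},{"rx": 0,"ry": 0,"rz": 0,"dx": 10.4,"dy": -47.6,"dz": 0,"gripper": -1},{"rx": 0,"ry": 0,"rz": 0,"dx": 10.4,"dy": -47.6,"dz": 0,"gripper": -1},{"rx": 0,"ry": 0,"rz": 0,"dx": 10.4,"dy": -47.6,"dz": 0,"gripper": -1},{"rx": 0,"ry": 0,"rz": 0,"dx": 10.4,"dy": -47.6,"dz": 0,"gripper": -1},{"rx": 0,"ry": 0,"rz": 0,"dx": 10.4,"dy": -47.6,"dz": 0,"gripper": -1},{"rx": 0,"ry": 0,"rz": 0,"dx": 10.4,"dy": -47.6,"dz": 0,"gripper": -1},{"rx": 0,"ry": 0,"rz": 0,"dx": 10.4,"dy": -47.6,"dz": 0,"gripper": -1},{"rx": 0,"ry": 0,"rz": 0,"dx": 10.4,"dy": -47.6,"dz": 0,"gripper": -1},{"rx": 0,"ry": 0,"rz": 0,"dx": 10.4,"dy": -47.6,"dz": 0,"gripper": -1},{"rx": 0,"ry": 0,"rz": 0,"dx": 10.4,"dy": -47.6,"dz": 0,"gripper": -1},{"rx": 0,"ry": 0,"rz": 0,"dx": 10.4,"dy": -47.6,"dz": 0,"gripper": -1},{"rx": 0,"ry": 0,"rz": 0,"dx": 10.4,"dy": -47.6,"dz": 0,"gripper": -1},{"rx": 0,"ry": 0,"rz": 0,"dx": 0,"dy": 0,"dz": 0,"gripper": -1},{"rx": 0,"ry": 0,"rz": 0,"dx": 0,"dy": 0,"dz": 0,"gripper": -1}])

```text
clock: 2.48
tcp_pos: [0.526, -0.034, 0.2529]
orientation: [3.127, -0.298, -0.002]
contact_force: [0.5, -0.7, -0.7]
grip_width: 0.0002
gripper_force: 0.0
```

```bash
sed -i 's/o\["grip_width"\].round(4)/round(o["grip_width"],4)/' h.py
python3 -c "
from h import *;where()
cv2.imwrite('pics/t1.png',r.grab_frame('top'));cv2.imwrite('pics/s1.png',r.grab_frame('scene'))"
```

```text
t 2.475 tcp [ 0.526  -0.034   0.2529] tip box mm [-46.7  -0.9 230.9] F [ 0.5 -0.7 -0.7] w 0.0002
tool in box [[1.0, 0.0, -0.001], [0.0, -1.0, -0.001], [-0.001, 0.001, -1.0]] q [ 0.09  0.24 -0.17  1.9   0.05  1.01 -1.86] 0.022
```

View pics/s1.png

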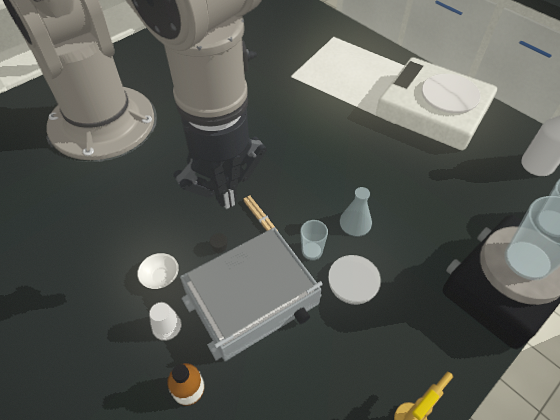

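The shut gripper's fingertips are at about (229,205), with the pad of the closed cover below them. I'll go down to about 15 mm above the pad.

Request:
step_arm(moves=[{"rx": 0,"ry": 0,"rz": 0,"dx": 0,"dy": 0,"dz": 50,"gripper": -1},{"rx": 0,"ry": 0,"rz": 0,"dx": 0,"dy": 0,"dz": 50,"gripper": -1},{"rx": 0,"ry": 0,"rz": 0,"dx": 0,"dy": 0,"dz": 40,"gripper": -1},{"rx": 0,"ry": 0,"rz": 0,"dx": 0,"dy": 0,"dz": 8,"gripper": -1},{"rx": 0,"ry": 0,"rz": 0,"dx": 0,"dy": 0,"dz": 5,"gripper": -1},{"rx": 0,"ry": 0,"rz": 0,"dx": 0,"dy": 0,"dz": 0,"gripper": -1}])

```text
clock: 3.32
tcp_pos: [0.5274, -0.0337, 0.1015]
orientation: [-3.127, 0.299, -0.003]
contact_force: [-1.0, 0.6, -0.0]
grip_width: -0.0001
gripper_force: 0.0
```

```bash
python3 -c "
from h import *;o,R=where()
cv2.imwrite('pics/s2.png',cv2.resize(r.grab_frame('scene')[150:350,130:340],(0,0),fx=2.9,fy=2.9))"
```

```text
t 3.325 tcp [ 0.5274 -0.0337  0.1015] tip box mm [-45.3  -0.3  79.5] F [-1.   0.6 -0. ] w -0.0001
tool in box [[1.0, -0.0, 0.002], [-0.0, -1.0, 0.0], [0.002, -0.0, -1.0]] q [ 0.07  0.45 -0.16  2.02  0.11  0.68 -1.91] 0.022
```

View pics/s2.png

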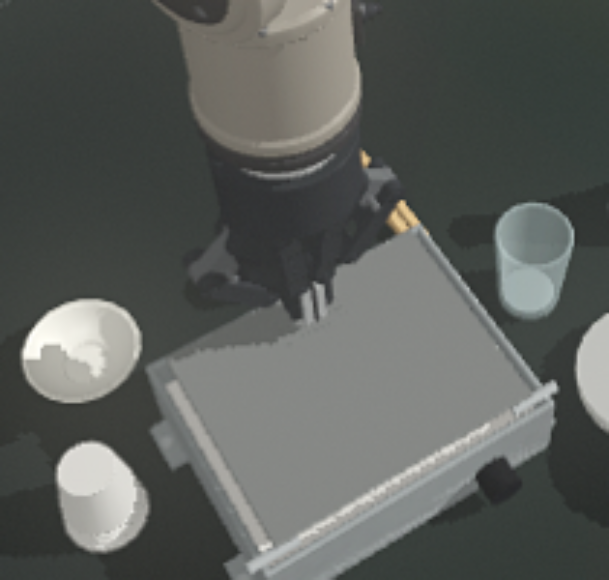

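The tips are at crop (313,320), right over the pad. Now I'll press in small steps.

Request:
step_arm(moves=[{"rx": 0,"ry": 0,"rz": 0,"dx": 0,"dy": 0,"dz": 8,"gripper": -1},{"rx": 0,"ry": 0,"rz": 0,"dx": 0,"dy": 0,"dz": 3,"gripper": -1},{"rx": 0,"ry": 0,"rz": 0,"dx": 0,"dy": 0,"dz": 2,"gripper": -1},{"rx": 0,"ry": 0,"rz": 0,"dx": 0,"dy": 0,"dz": 2,"gripper": -1},{"rx": 0,"ry": 0,"rz": 0,"dx": 0,"dy": 0,"dz": 1,"gripper": -1},{"rx": 0,"ry": 0,"rz": 0,"dx": 0,"dy": 0,"dz": 0,"gripper": -1}])

```text
clock: 4.12
tcp_pos: [0.5264, -0.0334, 0.0843]
orientation: [3.127, -0.298, -0.0]
contact_force: [-2.4, -0.3, 3.5]
grip_width: 0.0001
gripper_force: 2.0
```

Request:
step_arm(moves=[{"rx": 0,"ry": 0,"rz": 0,"dx": 0,"dy": 0,"dz": 1,"gripper": -1},{"rx": 0,"ry": 0,"rz": 0,"dx": 0,"dy": 0,"dz": 1,"gripper": -1},{"rx": 0,"ry": 0,"rz": 0,"dx": 0,"dy": 0,"dz": 0,"gripper": -1}])

```text
clock: 4.5
tcp_pos: [0.5264, -0.0334, 0.0832]
orientation: [3.127, -0.298, -0.0]
contact_force: [-5.9, -0.5, 15.4]
grip_width: 0.0001
gripper_force: 7.7
```

It's at the stop with 15 N. I'll release with a fast lift and let the cover swing open.

Request:
step_arm(moves=[{"rx": 0,"ry": 0,"rz": 0,"dx": 0,"dy": 0,"dz": -55,"gripper": -1},{"rx": 0,"ry": 0,"rz": 0,"dx": -10,"dy": 0,"dz": -60,"gripper": -1},{"rx": 0,"ry": 0,"rz": 0,"dx": -10,"dy": 0,"dz": -60,"gripper": -1},{"rx": 0,"ry": 0,"rz": 0,"dx": -10,"dy": 0,"dz": 0,"gripper": -1},{"rx": 0,"ry": 0,"rz": 0,"dx": 0,"dy": 0,"dz": 0,"gripper": -1},{"rx": 0,"ry": 0,"rz": 0,"dx": 0,"dy": 0,"dz": 0,"gripper": -1},{"rx": 0,"ry": 0,"rz": 0,"dx": 0,"dy": 0,"dz": 0,"gripper": -1},{"rx": 0,"ry": 0,"rz": 0,"dx": 0,"dy": 0,"dz": 0,"gripper": -1},{"rx": 0,"ry": 0,"rz": 0,"dx": 0,"dy": 0,"dz": 0,"gripper": -1},{"rx": 0,"ry": 0,"rz": 0,"dx": 0,"dy": 0,"dz": 0,"gripper": -1},{"rx": 0,"ry": 0,"rz": 0,"dx": 0,"dy": 0,"dz": 0,"gripper": -1},{"rx": 0,"ry": 0,"rz": 0,"dx": 0,"dy": 0,"dz": 0,"gripper": -1}])

```text
clock: 6.0
tcp_pos: [0.4971, -0.0277, 0.2574]
orientation: [3.127, -0.298, 0.0]
contact_force: [0.4, 0.1, -0.5]
grip_width: 0.0001
gripper_force: 0.0
```

```bash
python3 -c "
from h import *;o,R=where()
a=r.grab_frame('top')[130:250,260:410];b=r.grab_frame('scene')[150:360,130:340]
f=lambda i,h:cv2.resize(i,(int(i.shape[1]*h/i.shape[0]),h),interpolation=cv2.INTER_CUBIC)
cv2.imwrite('pics/s3.png',np.hstack([cv2.resize(a,(390,312)),f(b,312)]))
N=(np.array([[-31,42,39],[-31,-42,39],[-75,95,58],[-75,-95,58]])/1e3)@B.T+C
print(((proj('top',N)-[260,130])*2.6).round(),((proj('scene',N)-[130,150])*312/210).round()+[390,0])"
```

```text
t 6.0 tcp [ 0.4971 -0.0277  0.2574] tip box mm [-7.630e+01 -1.000e-01  2.354e+02] F [ 0.4  0.1 -0.5] w 0.0001
tool in box [[1.0, 0.0, 0.0], [0.0, -1.0, 0.0], [0.0, -0.0, -1.0]] q [ 0.1   0.19 -0.19  1.96  0.04  1.   -1.87] 0.022
[[146. 179.]
 [235. 196.]
 [ 83. 213.]
 [288. 251.]] [[585. 168.]
 [523. 202.]
 [603. 114.]
 [462. 188.]]
```

View pics/s3.png

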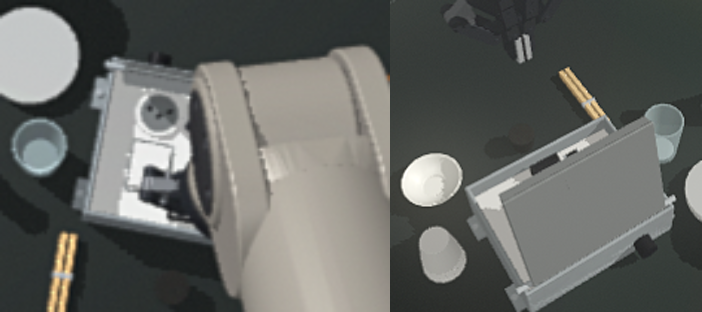

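The cover stands open, and the rocker shows in the top view near (150,170), where it was predicted. I'll go over it with a slight tilt away from the cover, then down.

Request:
step_arm(moves=[{"rx": 0,"ry": 0,"rz": 0,"dx": 15,"dy": -20,"dz": 0,"gripper": -1},{"rx": 0,"ry": 0,"rz": 0,"dx": 15,"dy": -22,"dz": 0,"gripper": -1},{"rx": 0,"ry": 0,"rz": 0,"dx": 16,"dy": 0,"dz": 0,"gripper": -1},{"rx": 0,"ry": 8,"rz": 0,"dx": 0,"dy": 0,"dz": 0,"gripper": -1},{"rx": 0,"ry": 0,"rz": 0,"dx": -6.4,"dy": 0,"dz": 45.5,"gripper": -1},{"rx": 0,"ry": 0,"rz": 0,"dx": -6.4,"dy": 0,"dz": 45.5,"gripper": -1},{"rx": 0,"ry": 0,"rz": 0,"dx": -6.4,"dy": 0,"dz": 45.5,"gripper": -1},{"rx": 0,"ry": 0,"rz": 0,"dx": -3.2,"dy": 0,"dz": 23,"gripper": -1},{"rx": 0,"ry": 0,"rz": 0,"dx": -2.1,"dy": 0,"dz": 15,"gripper": -1},{"rx": 0,"ry": 0,"rz": 0,"dx": 0,"dy": 0,"dz": 0,"gripper": -1}])

```text
clock: 7.35
tcp_pos: [0.5499, 0.0041, 0.0804]
orientation: [3.106, -0.296, 0.215]
contact_force: [-0.4, 0.8, 0.7]
grip_width: 0.0
gripper_force: 0.0
```

```bash
python3 -c "
from h import *;o,R=where()
a=r.grab_frame('top')[130:250,260:410];b=r.grab_frame('scene')[150:360,130:340]
f=lambda i,h:cv2.resize(i,(int(i.shape[1]*h/i.shape[0]),h),interpolation=cv2.INTER_CUBIC)
cv2.imwrite('pics/s4.png',np.hstack([cv2.resize(a,(390,312)),f(b,312)]))"
```

```text
t 7.35 tcp [0.5499 0.0041 0.0804] tip box mm [-27.4  41.1  58.6] F [-0.4  0.8  0.7] w 0.0
tool in box [[0.99, -0.0, 0.138], [-0.0, -1.0, -0.001], [0.138, 0.001, -0.99]] q [-0.03  0.46 -0.14  2.08  0.24  0.49 -2.12] 0.022
```

View pics/s4.png

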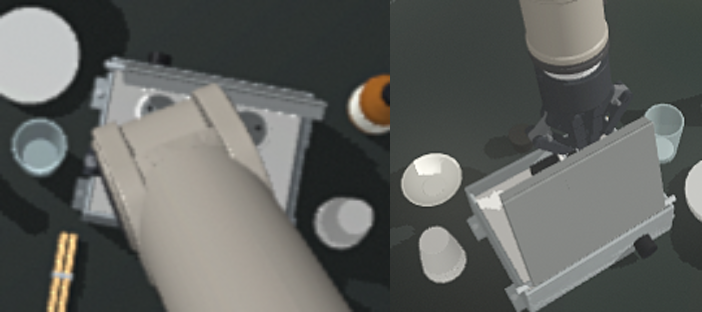

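It's clear of the cover and the beaker. Now I'll press the rocker.

Request:
step_arm(moves=[{"rx": 0,"ry": 0,"rz": 0,"dx": -1.4,"dy": 0,"dz": 10,"gripper": -1},{"rx": 0,"ry": 0,"rz": 0,"dx": -0.3,"dy": 0,"dz": 2,"gripper": -1},{"rx": 0,"ry": 0,"rz": 0,"dx": -0.3,"dy": 0,"dz": 2,"gripper": -1},{"rx": 0,"ry": 0,"rz": 0,"dx": -0.2,"dy": 0,"dz": 1.5,"gripper": -1},{"rx": 0,"ry": 0,"rz": 0,"dx": 0,"dy": 0,"dz": 0,"gripper": -1}])

```text
clock: 8.07
tcp_pos: [0.5502, 0.0049, 0.0656]
orientation: [3.107, -0.296, 0.218]
contact_force: [-1.6, 0.7, 3.2]
grip_width: 0.0003
gripper_force: 1.5
```

Request:
step_arm(moves=[{"rx": 0,"ry": 0,"rz": 0,"dx": -0.1,"dy": 0,"dz": 1,"gripper": -1},{"rx": 0,"ry": 0,"rz": 0,"dx": -0.1,"dy": 0,"dz": 1,"gripper": -1},{"rx": 0,"ry": 0,"rz": 0,"dx": -0.1,"dy": 0,"dz": 1,"gripper": -1},{"rx": 0,"ry": 0,"rz": 0,"dx": 0,"dy": 0,"dz": 0,"gripper": -1}])

```text
clock: 8.57
tcp_pos: [0.5517, 0.0049, 0.0633]
orientation: [3.107, -0.296, 0.222]
contact_force: [-0.2, -0.8, 0.4]
grip_width: 0.0003
gripper_force: 0.3
```

The force dropped, so the rocker has snapped over. I'll press slightly more to confirm, then lift.

Request:
step_arm(moves=[{"rx": 0,"ry": 0,"rz": 0,"dx": -0.1,"dy": 0,"dz": 1,"gripper": -1},{"rx": 0,"ry": 0,"rz": 0,"dx": -0.1,"dy": 0,"dz": 1,"gripper": -1},{"rx": 0,"ry": 0,"rz": 0,"dx": 0,"dy": 0,"dz": 0,"gripper": -1}])

```text
clock: 8.95
tcp_pos: [0.5526, 0.0051, 0.0616]
orientation: [3.108, -0.296, 0.224]
contact_force: [3.4, 0.7, 11.9]
grip_width: -0.0003
gripper_force: 5.7
```

The rocker is hard down with 12 N, so it's on. I'll lift, untilt, pass over the cover and come down behind it, and plan the closing arc.

Request:
step_arm(moves=[{"rx": 0,"ry": 0,"rz": 0,"dx": 4.2,"dy": 0,"dz": -30,"gripper": -1},{"rx": 0,"ry": 0,"rz": 0,"dx": 7.7,"dy": 0,"dz": -55,"gripper": -1},{"rx": 0,"ry": 0,"rz": 0,"dx": 7.7,"dy": 0,"dz": -55,"gripper": -1},{"rx": 0,"ry": 0,"rz": 0,"dx": 8.4,"dy": 0,"dz": -60,"gripper": -1},{"rx": 0,"ry": -8,"rz": 0,"dx": 0,"dy": 0,"dz": 0,"gripper": -1},{"rx": 0,"ry": 0,"rz": 0,"dx": 0,"dy": 0,"dz": 0,"gripper": -1}])

```text
clock: 9.7
tcp_pos: [0.5506, 0.0042, 0.2615]
orientation: [3.127, -0.3, -0.002]
contact_force: [-0.4, 0.2, -1.0]
grip_width: 0.0001
gripper_force: 0.0
```

```bash
python3 -c "
from h import *;o,R=where()
a=r.grab_frame('top')[150:230,280:390];cv2.imwrite('pics/t5.png',cv2.resize(a,(0,0),fx=5,fy=5))
th=np.linspace(1.3,0.1,16);rho=np.linspace(97,116,16)
P=np.c_[66-rho*np.cos(th)+7*np.sin(th)+11,60+rho*np.sin(th)+7*np.cos(th)]
print(P.round(1).tolist());print(np.diff(P,axis=0).round(1).tolist())"
```

```text
t 9.7 tcp [0.5506 0.0042 0.2615] tip box mm [-29.8  41.3 239.5] F [-0.4  0.2 -1. ] w 0.0001
tool in box [[1.0, -0.001, -0.001], [-0.001, -1.0, -0.0], [-0.001, 0.0, -1.0]] q [ 0.05  0.28 -0.21  1.83  0.07  1.04 -1.94] 0.022
[[57.8, 155.3], [49.8, 154.7], [41.8, 153.4], [33.8, 151.4], [26.0, 148.7], [18.3, 145.3], [10.8, 141.3], [3.5, 136.6], [-3.3, 131.2], [-9.8, 125.3], [-15.9, 118.7], [-21.4, 111.6], [-26.4, 104.0], [-30.9, 95.9], [-34.6, 87.4], [-37.7, 78.5]]
[[-8.0, -0.6], [-8.0, -1.3], [-8.0, -2.0], [-7.9, -2.7], [-7.7, -3.4], [-7.5, -4.0], [-7.2, -4.7], [-6.9, -5.3], [-6.5, -6.0], [-6.0, -6.5], [-5.6, -7.1], [-5.0, -7.6], [-4.4, -8.1], [-3.8, -8.5], [-3.1, -8.9]]
```

View pics/t5.png

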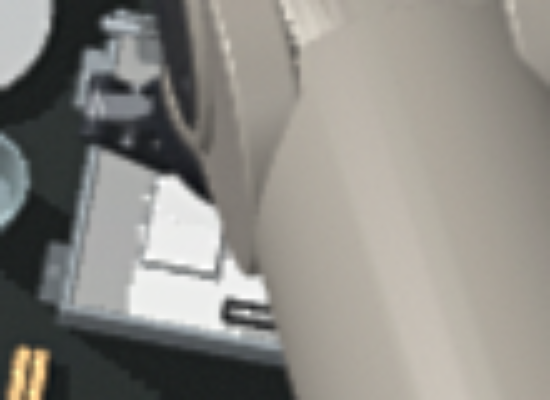

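The rocker's near edge at (180,268) in the crop lies level, with only a thin shadow. Now I'll move behind the cover.

Request:
step_arm(moves=[{"rx": 0,"ry": 0,"rz": 0,"dx": 42,"dy": 14,"dz": 0,"gripper": -1},{"rx": 0,"ry": 0,"rz": 0,"dx": 42,"dy": 14,"dz": 0,"gripper": -1},{"rx": 0,"ry": 0,"rz": 0,"dx": 41,"dy": 13,"dz": 0,"gripper": -1},{"rx": 0,"ry": 0,"rz": 0,"dx": 0,"dy": 0,"dz": 0,"gripper": -1},{"rx": 0,"ry": 0,"rz": 0,"dx": 0,"dy": 0,"dz": 42,"gripper": -1},{"rx": 0,"ry": 0,"rz": 0,"dx": 0,"dy": 0,"dz": 42,"gripper": -1},{"rx": 0,"ry": 0,"rz": 0,"dx": 0,"dy": 0,"dz": 0,"gripper": -1},{"rx": 0,"ry": 0,"rz": 0,"dx": -15,"dy": 0,"dz": 0,"gripper": -1},{"rx": 0,"ry": 0,"rz": 0,"dx": -15,"dy": 0,"dz": 0,"gripper": -1},{"rx": 0,"ry": 0,"rz": 0,"dx": -8,"dy": 0,"dz": 0,"gripper": -1},{"rx": 0,"ry": 0,"rz": 0,"dx": -8,"dy": 0,"dz": 0.6,"gripper": -1},{"rx": 0,"ry": 0,"rz": 0,"dx": -8,"dy": 0,"dz": 1.3,"gripper": -1}])

```text
clock: 11.25
tcp_pos: [0.6131, -0.0487, 0.1773]
orientation: [-3.127, 0.298, -0.005]
contact_force: [4.7, 0.2, -0.6]
grip_width: 0.0
gripper_force: 1.7
```

```bash
python3 -c "
from h import *;o,R=where()
cv2.imwrite('pics/s6.png',cv2.resize(r.grab_frame('scene')[100:380,100:380],(560,560)))"
```

```text
t 11.25 tcp [ 0.6131 -0.0487  0.1773] tip box mm [ 41.7   1.2 155.3] F [ 4.7  0.2 -0.6] w 0.0
tool in box [[1.0, 0.0, 0.003], [0.0, -1.0, 0.001], [0.003, -0.001, -1.0]] q [ 0.11  0.46 -0.17  1.77  0.1   0.91 -1.87] 0.022
```

View pics/s6.png

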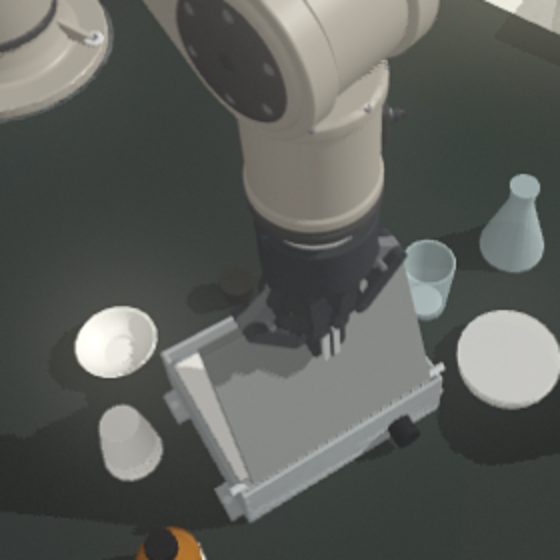

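The tips are behind the cover with 4.7 N on the outside of the fingers, and it has begun to swing. I'll follow the arc.

Request:
step_arm(moves=[{"rx": 0,"ry": 0,"rz": 0,"dx": -8,"dy": 0,"dz": 2,"gripper": -1},{"rx": 0,"ry": 0,"rz": 0,"dx": -7.9,"dy": 0,"dz": 2.7,"gripper": -1},{"rx": 0,"ry": 0,"rz": 0,"dx": -7.7,"dy": 0,"dz": 3.4,"gripper": -1},{"rx": 0,"ry": 0,"rz": 0,"dx": -7.5,"dy": 0,"dz": 4,"gripper": -1},{"rx": 0,"ry": 0,"rz": 0,"dx": -7.2,"dy": 0,"dz": 4.7,"gripper": -1},{"rx": 0,"ry": 0,"rz": 0,"dx": -6.9,"dy": 0,"dz": 5.3,"gripper": -1},{"rx": 0,"ry": 0,"rz": 0,"dx": -6.5,"dy": 0,"dz": 6,"gripper": -1},{"rx": 0,"ry": 0,"rz": 0,"dx": -6,"dy": 0,"dz": 6.5,"gripper": -1}])

```text
clock: 12.3
tcp_pos: [0.5554, -0.0379, 0.1417]
orientation: [-3.127, 0.298, -0.001]
contact_force: [4.5, -0.3, 2.5]
grip_width: 0.0001
gripper_force: 2.0
```

Request:
step_arm(moves=[{"rx": 0,"ry": 0,"rz": 0,"dx": -5.6,"dy": 0,"dz": 7.1,"gripper": -1},{"rx": 0,"ry": 0,"rz": 0,"dx": -5,"dy": 0,"dz": 7.6,"gripper": -1},{"rx": 0,"ry": 0,"rz": 0,"dx": -4.4,"dy": 0,"dz": 8.1,"gripper": -1},{"rx": 0,"ry": 0,"rz": 0,"dx": -3.8,"dy": 0,"dz": 8.5,"gripper": -1},{"rx": 0,"ry": 0,"rz": 0,"dx": -3.1,"dy": 0,"dz": 8.9,"gripper": -1},{"rx": 0,"ry": 0,"rz": 0,"dx": -5,"dy": 0,"dz": 3,"gripper": -1},{"rx": 0,"ry": 0,"rz": 0,"dx": 0,"dy": 0,"dz": 0,"gripper": -1}])

```text
clock: 13.18
tcp_pos: [0.5273, -0.0327, 0.0979]
orientation: [3.127, -0.297, -0.006]
contact_force: [-1.2, 0.2, 3.9]
grip_width: 0.0001
gripper_force: 1.6
```

```bash
python3 -c "
from h import *;o,R=where()"
```

```text
t 13.175 tcp [ 0.5273 -0.0327  0.0979] tip box mm [-45.7   0.7  75.9] F [-1.2  0.2  3.9] w 0.0001
tool in box [[1.0, 0.0, -0.003], [0.0, -1.0, -0.001], [-0.003, 0.001, -1.0]] q [ 0.08  0.45 -0.17  2.02  0.12  0.68 -1.93] 0.022
```

Now I'm over the pad and will press down to the stop (tip about 61 mm).

Request:
step_arm(moves=[{"rx": 0,"ry": 0,"rz": 0,"dx": 0,"dy": 0,"dz": 5,"gripper": -1},{"rx": 0,"ry": 0,"rz": 0,"dx": 0,"dy": 0,"dz": 4,"gripper": -1},{"rx": 0,"ry": 0,"rz": 0,"dx": 0,"dy": 0,"dz": 3,"gripper": -1},{"rx": 0,"ry": 0,"rz": 0,"dx": 0,"dy": 0,"dz": 1.5,"gripper": -1},{"rx": 0,"ry": 0,"rz": 0,"dx": 0,"dy": 0,"dz": 1,"gripper": -1},{"rx": 0,"ry": 0,"rz": 0,"dx": 0,"dy": 0,"dz": 0,"gripper": -1}])

```text
clock: 13.92
tcp_pos: [0.5291, -0.033, 0.0841]
orientation: [3.127, -0.298, -0.0]
contact_force: [-3.4, 0.5, 4.6]
grip_width: -0.0001
gripper_force: 2.1
```

Request:
step_arm(moves=[{"rx": 0,"ry": 0,"rz": 0,"dx": 0,"dy": 0,"dz": 1,"gripper": -1},{"rx": 0,"ry": 0,"rz": 0,"dx": 0,"dy": 0,"dz": 0.8,"gripper": -1},{"rx": 0,"ry": 0,"rz": 0,"dx": 0,"dy": 0,"dz": 0,"gripper": -1}])

```text
clock: 14.3
tcp_pos: [0.5293, -0.033, 0.0833]
orientation: [3.127, -0.298, 0.001]
contact_force: [-6.6, 0.7, 14.2]
grip_width: 0.0002
gripper_force: 7.5
```

It's at the stop with 14 N. I'll release gently upward, then clear and look.

Request:
step_arm(moves=[{"rx": 0,"ry": 0,"rz": 0,"dx": 0,"dy": 0,"dz": -3,"gripper": -1},{"rx": 0,"ry": 0,"rz": 0,"dx": 0,"dy": 0,"dz": -8,"gripper": -1},{"rx": 0,"ry": 0,"rz": 0,"dx": 0,"dy": 0,"dz": -40,"gripper": -1},{"rx": 0,"ry": 0,"rz": 0,"dx": 0,"dy": 0,"dz": -60,"gripper": -1},{"rx": 0,"ry": 0,"rz": 0,"dx": -10,"dy": 0,"dz": -60,"gripper": -1},{"rx": 0,"ry": 0,"rz": 0,"dx": -10,"dy": 0,"dz": 0,"gripper": -1},{"rx": 0,"ry": 0,"rz": 0,"dx": 0,"dy": 0,"dz": 0,"gripper": -1},{"rx": 0,"ry": 0,"rz": 0,"dx": 0,"dy": 0,"dz": 0,"gripper": -1},{"rx": 0,"ry": 0,"rz": 0,"dx": 0,"dy": 0,"dz": 0,"gripper": -1},{"rx": 0,"ry": 0,"rz": 0,"dx": 0,"dy": 0,"dz": 0,"gripper": -1},{"rx": 0,"ry": 0,"rz": 0,"dx": 0,"dy": 0,"dz": 0,"gripper": -1},{"rx": 0,"ry": 0,"rz": 0,"dx": 0,"dy": 0,"dz": 0,"gripper": -1}])

```text
clock: 15.8
tcp_pos: [0.5095, -0.0291, 0.2532]
orientation: [-3.127, 0.298, 0.0]
contact_force: [0.4, -0.3, -0.3]
grip_width: 0.0001
gripper_force: 0.0
```

```bash
python3 -c "
from h import *;o,R=where()
cv2.imwrite('pics/s7.png',cv2.resize(r.grab_frame('scene')[150:400,100:400],(720,600)))"
```

```text
t 15.8 tcp [ 0.5095 -0.0291  0.2532] tip box mm [-63.8   0.9 231.2] F [ 0.4 -0.3 -0.3] w 0.0001
tool in box [[1.0, 0.0, -0.0], [0.0, -1.0, -0.0], [-0.0, 0.0, -1.0]] q [ 0.11  0.22 -0.2   1.93  0.05  1.   -1.88] 0.022
```

View pics/s7.png

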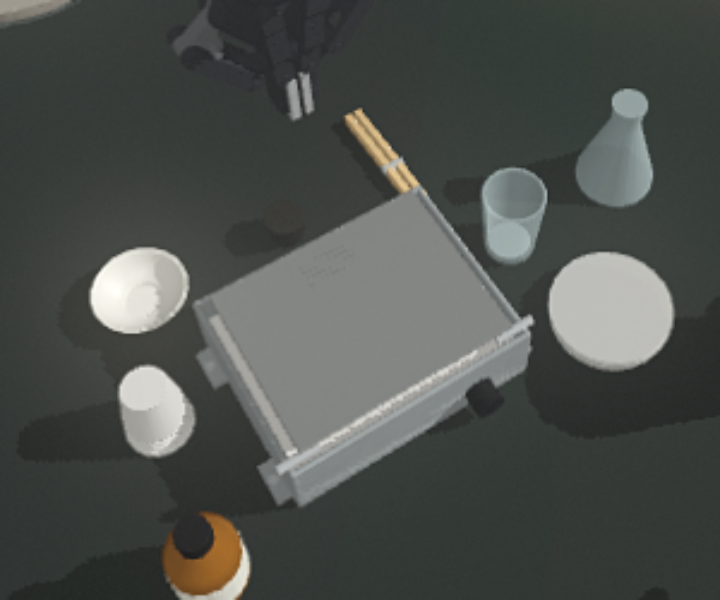

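The cover is shut and has stayed shut, with the pad at crop (327,263). The loose things stand where they did, and the arm is clear.

```bash
python3 -c "
from bench import r;print(r.hand_in())"
```

```text
the job is handed in; nothing more can be done
None
```

The job is handed in: the cover was popped open, the left rocker pressed on (it snapped over, then took 12 N against its stop), and the cover pressed down and seen still shut after about 1.4 s, with the right-hand switch and the loose items untouched.

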